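# Take the mended fan remote out of the repair vise and put it back in the rack

## Task

The glue on the silver fan remote has set: squeeze the release on the small blue repair vise and slide its jaw well open before you move the remote, then lift the remote out. Lower it - don't drop it - into the empty slot of the teal rack, lying flat with the keys up and its dark window end pointing the same way as on the other two remotes, and let go of it. Leave the other two remotes, the jar, the battery holder and the glue where they are.

Things in the scene. Friction and masses are not known exactly. Their poses are not given: they have to be found in the camera images.
- vise: Small repair vise, suction-footed, does not move. Dark grey bed 250 x 64 mm, top 20 mm above the cabinet. Origin: centre of its underside; +x along the bed to the FIXED blue jaw, z up. The sliding blue jaw is at the -x end and opens towards -x; a toothed strip 8 mm high runs on the bed at y = 17 to 27 mm. Jaws: 60 mm wide (y), 30 mm thick, tops 66 mm above the cabinet, faces at x = +85 and (shut) -45 mm.
- fixed_lip (a point): Middle of the tip of the fixed jaw's rubber lip, on its underside, 59.5 mm above the cabinet; the vise's axes. Both jaws have such a lip, 56 mm wide, 6.5 mm thick: it reaches 5 mm over the remote's end, 1.5 mm above it, and stops it from rising. So draw the remote at least 7 mm towards the vise's -x before lifting.
- rests (a point): Midway between the two rests that carry the remote, 36 mm above the cabinet, at the vise's x = 20 mm. The rests are 26 mm wide in y and 14 mm long in x, so both long sides of the remote stand free down to the bed, 16 mm below.
- jaw (a joint): Opening of the sliding jaw in m: 0 = shut on the remote, grows as it slides towards the vise's -x, at most 0.040. It stays where it is left (about 4 N of friction). A pawl in the toothed strip (10 mm pitch) locks it against sliding unless the release tab is squeezed fully in. More than 10 mm lets the remote clear both lips; 18 mm is comfortable.
- jaw_grip (a point): Middle of the squeeze grip on top of the sliding jaw, 78 mm above the cabinet; moves with the jaw. A black thumb plate (fixed to the jaw, vise -y side) and an orange release tab (+y side) stand 66 to 90 mm above the cabinet, 24 mm long in the vise's x, 33 mm over both in y, 28 mm squeezed. Pinch them together along the vise's y and keep squeezing while sliding.
- release (a joint): Travel of the orange release tab in m: 0 = out (locked), 0.0045 = squeezed fully in (unlocked). Sprung: about 5 N to start, 10 N when fully in; springs back when let go.
- silver: Silver fan remote 130 x 44 x 22 mm, about 0.11 kg, a rigid rounded bar. Origin: centre of its underside; x along its length towards the dark window end, y across, z up out of the keys. It starts in the vise, axes parallel to the vise's, underside 36 mm above the cabinet.
- silver_nose (a point): Centre of the silver remote's dark window end (the black window wraps over this end and 16 mm back along the top): 65 mm along its +x from the origin, 11 mm above its underside.
- rack: Teal slotted rack 190 (x) x 238 (y) mm, does not move. Origin: centre of its underside, z up. Three slots side by side, 74 mm apart in y, each 58 mm wide, 178 mm long in x, floor 8 mm above the cabinet; ribs between and outside them 16 mm wide, 9 mm above the floor; back wall (+x) 24 mm, front lip 13 mm above the cabinet. Remotes lie along x in it, window ends to +x.
- slot0 (a point): Centre of the floor of the slot at the rack's y = -74 mm; axes as the rack's. Two of the three slots hold the black and the white remote, one is empty.
- slot1 (a point): Centre of the floor of the middle slot (rack y = 0).
- slot2 (a point): Centre of the floor of the slot at the rack's y = +74 mm.
- black: Black remote 160 x 46 x 19 mm (its window end is dark red) lying in one of the slots, keys up. Origin: centre of its underside; +x towards its window end. Not to be moved.
- white: White air-conditioner remote 140 x 50 x 18 mm lying in one of the slots, keys up. Origin: centre of its underside; +x towards its window end. Not to be moved.
- jar: Glass screw-top jar, 62 mm across, 58 mm high, standing at the rack's +y end. Origin: centre of its underside. Not to be moved.
- batteries: Chrome spring-clip holder with two cells, 66 x 40 mm, 19 mm high, standing at the rack's +y end. Origin: centre of its underside. Not to be moved.
- vase: Heavy stoneware vase, 72 mm across at its widest, 190 mm high, standing between vise and rack towards the back; does not move. Origin: centre of its underside.
- glue: Glue bottle, 32 mm across, 82 mm high with its red nozzle, 32 mm body up to 54 mm, then a slim cone; left standing close beside the remote on the vise's +y side, 54 to 75 mm from the bed's centre line, easily knocked over. Origin: centre of its underside. Not to be moved.
Not all that is in view belongs to the job. Leave any pink or purple look-alike of the silver alone.

How it is judged:
By the outcome, as a careful person would: the job done as asked, in the order asked, and still so for the second after the job is handed in, with the robot touching nothing.
It also fails if it takes over 53 s, if anything falls off the work surface, if the arm or the gripper's body presses on something with over 40 N, if the wrist force passes 120 N, or if a joint passes its speed limit or range.

## Robot

A 6-joint arm with a two-finger parallel gripper is mounted at the origin on the work surface. World frame = base frame: x ahead of the robot, y to its left, z up, the work surface at z = 0. Lengths are in m, angles in degrees, forces in N, time in s.
With the tool pointing down it reaches from about 0.225 to 0.725 m from the base axis. Payload 3.1 kg.
Tool frame: the origin (TCP) lies on the centre line of the jaws, within the pads' length; the fingertips stand 19 mm ahead of it and the grasp point (between the pads) is the TCP; x points along the fingers, y is the direction in which the jaws open and shut, and the axes are right-handed (so a half turn about x gives the same grasp; the last joint's range is limited). The gripper opens to 85 mm and grips with 20 to 120 N. Pads are 22 mm wide; open, the fingers measure 114 mm over their backs; the gripper's body (76 mm by 85 mm) begins 54 mm behind the grasp point. The pads swing forward as they close: fully open they stand 13 mm farther back than shut.
Start: joints at [-81.864, 2.75, 5.684, 92.934, 0, 82.678], TCP at [0.14, -0.506, 0.25] pointing down, gripper open.
Joint ranges: [-166.93, 166.93], [-56.73, 111.36], [-69.38, 81.34], [-121.58, 131.49], [-85.45, 84.26], [-180, 180]. Speed limits (degrees/s): [159.86, 159.86, 180, 180, 180, 180].

## Interface

Orientations are given as a 3x3 rotation matrix whose columns are the frame's x, y, z axes.
In Python, from cell import env, viewer gives the robot as it stands. Calls block until the motion is done:
- env.movep(position, orientation): joint-space move of the TCP to a pose.
- env.servo_line(position, ori=None, speed=0.15): straight line of the TCP; ori=None keeps the orientation; speed is the mean speed in m/s.
- env.move_j(angles): joint-space move.
- env.release() and env.close_gripper(f_grip=None): open the fingers fully, or close them until they stop; f_grip is the grip in N (None keeps the last).
- env.pause(seconds).
- env.solve_ik(position, orientation): joint angles nearest the present ones, or None.
- viewer.read_camera(name): name is "side" or "top" or "wrist"; returns a dict with "image" (420x560x3 uint8, blue, green, red), "fx", "fy", "cx", "cy" (pixels), "R" (3x3) and "t" (3): a world point X has camera coordinates R X + t; the wrist camera has in their place "mount" (4x4, takes a point from camera to tool coordinates, whose origin is the TCP and whose axes are the tool frame's). Camera axes: x right, y down, z forward; pixel columns grow to the right and rows downward; lengths in m; the calibration is good to about 2 mm. The wrist camera is an equidistant fisheye: a pixel r from the principal point sees the ray r / f radians off the axis. A picture is of the moment at which its call begins: read the wrist's pose just before it. There is no depth.
A pose or a line that the arm cannot do raises env.MotionError and nothing moves.
- env.finish_job(): hands the job in, once; it reports no verdict.
Readings, each from a call of its own:
- env.current_t(): time.
- env.current_joints(): joint angles.
- env.current_qd(): joint speeds.
- env.current_tau(): joint torques, N m.
- env.current_ee_pos(): TCP position.
- env.current_ee_rot(): TCP orientation.
- env.current_contact_force(): force on the tool from outside, world axes, zero at the start.
- env.current_ft_torque(): the same for the moment, N m.
- env.current_width(): opening from 0.0 (shut) to 1.0 (fully open).
Only numpy, scipy, OpenCV 4.12 (cv2) and the standard library are available. Lean on these libraries where they do the work, as an engineer would, in place of code of your own. Each camera call takes 0.05 s, during which the arm holds its last target.

## Working session

There is one attempt and no reset: what is moved stays moved. The work goes in short steps, each a Python script; the robot and the scene stay as the last script left them, time stands still between calls to the robot, and variables do not carry over. Pictures are saved under pics/ and viewed, and the job is handed in when it is done.

```bash
mkdir -p pics; ls
python3 - <<'E'
from cell import env, viewer
import cv2
for n in ("side","top","wrist"):
    d=viewer.read_camera(n); cv2.imwrite(f"pics/{n}0.png",d["image"])
    print(n,{k:(v if k!="image" else 0) for k,v in d.items()})
print(env.current_t(),env.current_ee_pos(),env.current_ee_rot())
E
```

```text
pics
side {'image': 0, 'fx': 398.3246406054121, 'fy': 398.3246406054121, 'cx': 283.28515572279906, 'cy': 214.07572816147854, 'R': array([[-0.91940778, -0.39295037,  0.01671368],
       [-0.22187206,  0.48310077, -0.84698668],
       [ 0.32474934, -0.78243444, -0.53135131]]), 't': array([0.48208873, 0.18578222, 0.94931269])}
top {'image': 0, 'fx': 544.0061544099733, 'fy': 544.0061544099733, 'cx': 269.9104774829317, 'cy': 206.3732006674704, 'R': array([[ 0.01110271, -0.99993539, -0.00243644],
       [-0.98252878, -0.01045668, -0.18581672],
       [ 0.18577924,  0.00445695, -0.9825814 ]]), 't': array([-0.01017602,  0.52129859,  1.69972924])}
wrist {'image': 0, 'fx': 325.19226210127806, 'fy': 325.19226210127806, 'cx': 282.05259162028057, 'cy': 208.23979160028156, 'mount': array([[ 5.08808200e-04, -2.66429858e-01,  9.63854176e-01,
        -1.23721676e-01],
       [ 9.99999851e-01,  3.27689172e-04, -4.37308833e-04,
        -4.29676488e-04],
       [-1.99332447e-04,  9.63854254e-01,  2.66429985e-01,
        -6.72980956e-02],
       [ 0.00000000e+00,  0.00000000e+00,  0.00000000e+00,
         1.00000000e+00]])}
0.15 [ 0.13985523 -0.50556972  0.24935716] [[-2.49515764e-04  2.66537663e-01 -9.63824472e-01]
 [ 1.86987737e-03 -9.63822692e-01 -2.66537655e-01]
 [-9.99998221e-01 -1.86873892e-03 -2.57903789e-04]]
```

View pics/side0.png

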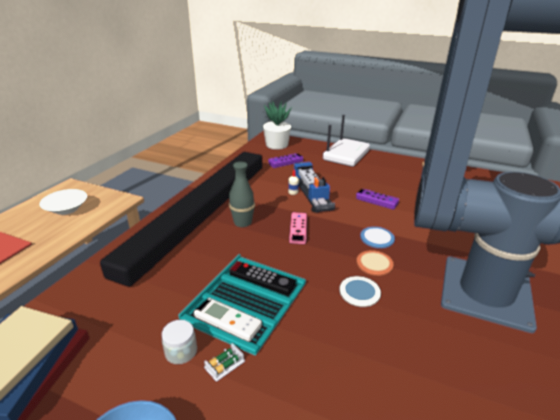

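View pics/top0.png

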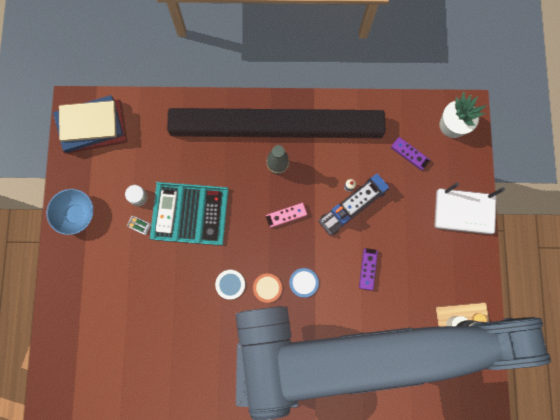

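View pics/wrist0.png

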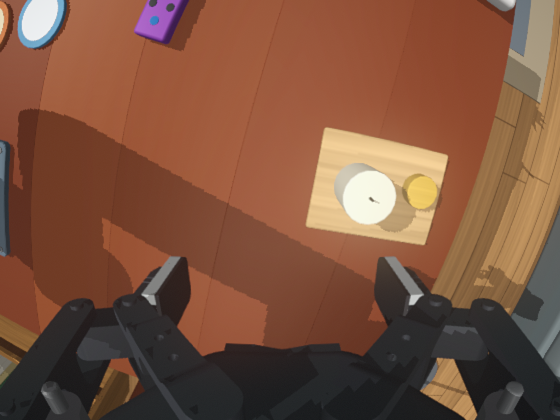

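The top view shows the vise around (353,204), the glue at (350,185) and the rack around (190,213), with its middle slot empty. Next I'll enlarge both.

Run:
```python
import cv2,numpy as np
a=cv2.imread("pics/top0.png")
v=cv2.resize(a[160:250,305:405],None,fx=6,fy=6,interpolation=cv2.INTER_CUBIC)
cv2.imwrite("pics/tv.png",v)
v=cv2.resize(a[170:255,115:240],None,fx=6,fy=6,interpolation=cv2.INTER_CUBIC)
cv2.imwrite("pics/tr.png",v)
a=cv2.imread("pics/side0.png")
cv2.imwrite("pics/sv.png",cv2.resize(a[150:220,270:350],None,fx=7,fy=7,interpolation=cv2.INTER_CUBIC))
```

```text
(no output)
```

View pics/tv.png

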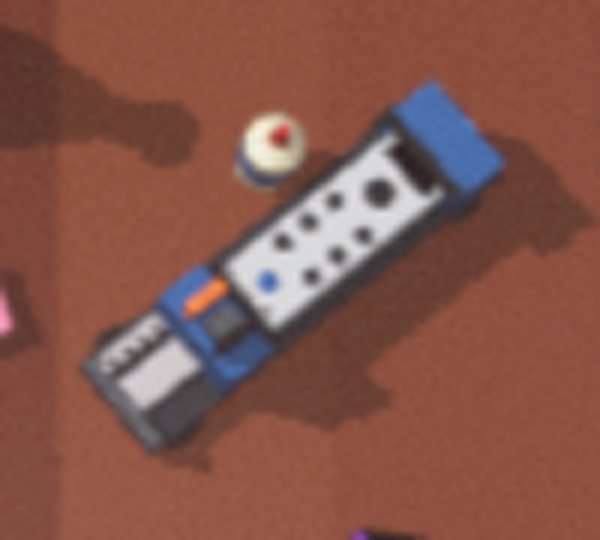

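View pics/tr.png

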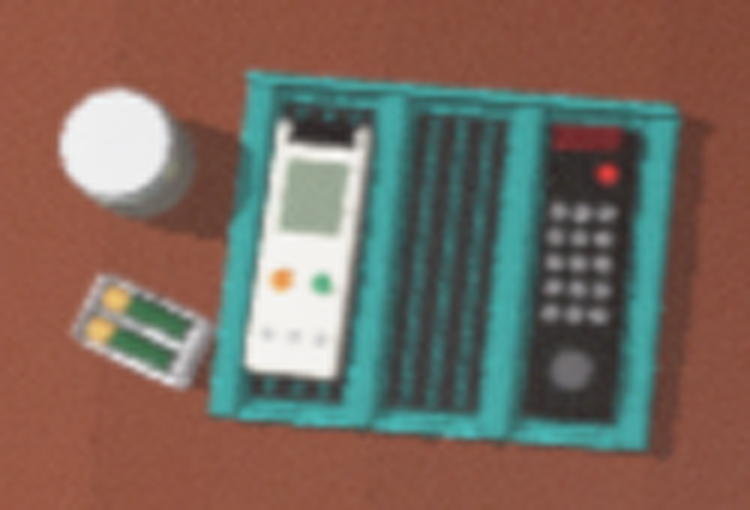

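View pics/sv.png

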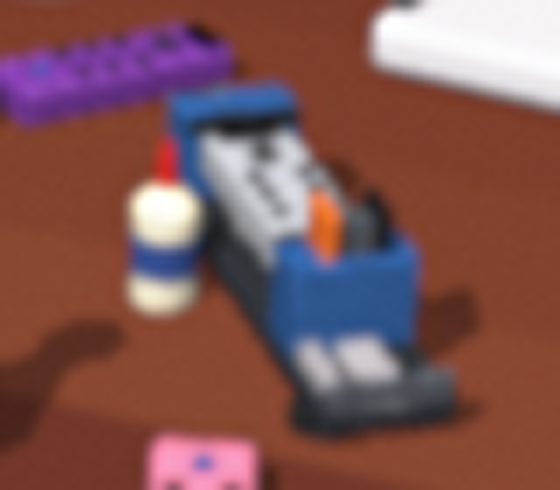

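```bash
cat > h.py <<'E'
import numpy as np, cv2
from scipy.optimize import least_squares
def Rz(a):
    c,s=np.cos(a),np.sin(a); return np.array([[c,-s,0],[s,c,0],[0,0,1]])
def proj(d,P):
    c=np.asarray(P)@d["R"].T+d["t"]; return np.c_[d["fx"]*c[:,0]/c[:,2]+d["cx"],d["fy"]*c[:,1]/c[:,2]+d["cy"]]
def wproj(d,p,R,P):
    "fisheye; p,R tool pose"
    M=np.linalg.inv(d["mount"]); q=(np.asarray(P)-p)@R; c=q@M[:3,:3].T+M[:3,3]
    n=np.hypot(c[:,0],c[:,1]); th=np.arctan2(n,c[:,2]); s=d["fx"]*th/n
    return np.c_[s*c[:,0]+d["cx"],s*c[:,1]+d["cy"]]
def fit(f,loc,pix,x0,fixyaw=None):
    loc=np.array(loc)/1000.; pix=np.array(pix,float)
    g=lambda v:(f(loc@Rz(v[2]).T+[v[0],v[1],0])-pix).ravel()
    r=least_squares(g,x0,loss="soft_l1"); return r.x,r.fun.reshape(-1,2)
def tool(yaw):  # tool x down, tool y along dir yaw+90 (object's y), z = x cross y
    x=np.array([0,0,-1.]); y=np.array([-np.sin(yaw),np.cos(yaw),0]); return np.c_[x,y,np.cross(x,y)]
E
python3 - <<'E'
from cell import env, viewer
from h import *
d=viewer.read_camera("top")
f=lambda P:proj(d,P)
c=lambda L,o:[(u/6+o[0]-.4,v/6+o[1]-.4) for u,v in L]
loc=[(115,30,66),(115,-30,66),(85,-30,66),(-75,30,66),(-75,-30,66),(-45,-30,66),(-125,32,20),(-125,-32,20)]
px=c([(435,82),(505,160),(462,192),(162,310),(222,385),(272,345),(82,368),(152,452)],(305,160))
v,r=fit(f,loc,px,[.5,-.2,-.7]);print("vise",v[:2],np.degrees(v[2]),r.round(1).tolist())
rl=[(95,119,24),(95,-119,24),(-95,119,13),(-95,-119,13)]
w,r=fit(f,rl,c([(248,70),(678,105),(210,412),(645,450)],(115,170)),[.5,.15,-.1]);print("rack",w[:2],np.degrees(w[2]),r.round(1).tolist())
g,r=fit(f,[(0,0,82)],c([(280,132)],(305,160)),[.5,-.2,0]);print("glue",g)
print("glue in vise",(Rz(v[2]).T@np.array([g[0]-v[0],g[1]-v[1],0])))
s=viewer.read_camera("side");
from numpy import array
print("side chk", proj(s,(np.array(loc)/1000)@Rz(v[2]).T+[v[0],v[1],0]).round(0).tolist())
for X in [(278,158)]:
  g,_=fit(f,[(0,0,190)],[X],[.6,0,0]);print("vase~",g)
for vx,z in((-60,.09),(-90,.09),(55,.067)):
  p=Rz(v[2])@[vx/1000,0,0]+[v[0],v[1],z]
  for k in(0,np.pi): print(vx,env.solve_ik(p,tool(v[2]+k)))
for k in(0,np.pi): print("rack",env.solve_ik([w[0],w[1],.04],tool(w[2]+k)))
E
```

```text
vise [ 0.53635539 -0.27636936] -50.554051543801585 [[-0.7, -0.7], [-0.1, 0.4], [0.0, 0.9], [-0.4, -2.3], [1.8, -0.3], [0.7, 0.5], [-0.8, -0.4], [0.2, 0.8]]
rack [0.50360171 0.26027845] -4.229860480777903 [[-0.1, -0.3], [0.2, -0.2], [-0.3, 0.3], [0.1, 0.1]]
glue [ 0.59799222 -0.26233798  0.        ]
glue in vise [0.02832559 0.0565123  0.        ]
side chk [[294.0, 163.0], [310.0, 161.0], [313.0, 165.0], [313.0, 188.0], [331.0, 186.0], [327.0, 182.0], [317.0, 209.0], [336.0, 206.0]]
vase~ [ 0.64265717 -0.02777836  0.        ]
-60 [-31.78509799   7.72084178  -7.31298946  74.96616876   0.
  18.76895356]
-60 [ -31.78509799    7.72084178   -7.31298946   74.96616876    0.
 -161.23104644]
-90 [-30.71528578   3.79479737 -11.54969345  74.65550919   0.
  19.83876577]
-90 [ -30.71528578    3.79479737  -11.54969345   74.65550919    0.
 -160.16123423]
55 [-35.03484534  23.83202635   9.56356314  75.73153679   0.
  15.51920621]
55 [ -35.03484534   23.83202635    9.56356314   75.73153679    0.
 -164.48079379]
rack [20.55400316 12.26014754 -8.03027121 69.70958125  0.         24.78386364]
rack [  20.55400316   12.26014754   -8.03027121   69.70958125    0.
 -155.21613636]
```

Run:
```python
from cell import env, viewer
from h import *
v=[.5364,-.2764,np.radians(-50.55)]
p=Rz(v[2])@[-.065,-.0025,0]+[v[0],v[1],.20]
env.movep(p,tool(v[2])); env.pause(.2)
P,R=env.current_ee_pos(),env.current_ee_rot()
d=viewer.read_camera("wrist"); im=d["image"].copy(); cv2.imwrite("pics/w1raw.png",im)
np.savez("w1.npz",P=P,R=R)
L=np.array([(115,30,66),(115,-30,66),(85,-30,66),(85,30,66),(-75,30,66),(-75,-30,66),(-45,-30,66),(-45,30,66),(-125,32,20),(-125,-32,20),(-72,16.5,90),(-48,16.5,90),(-72,-16.5,90),(-48,-16.5,90)])/1000
for u in wproj(d,P,R,L@Rz(v[2]).T+[v[0],v[1],0]): cv2.circle(im,tuple(int(q) for q in u.round()),3,(0,255,0),1)
cv2.imwrite("pics/w1.png",cv2.resize(im,None,fx=1.42,fy=1.42)); print(P,env.current_t())
```

```text
[ 0.49286298 -0.22870286  0.20016017] 2.1583
```

View pics/w1.png

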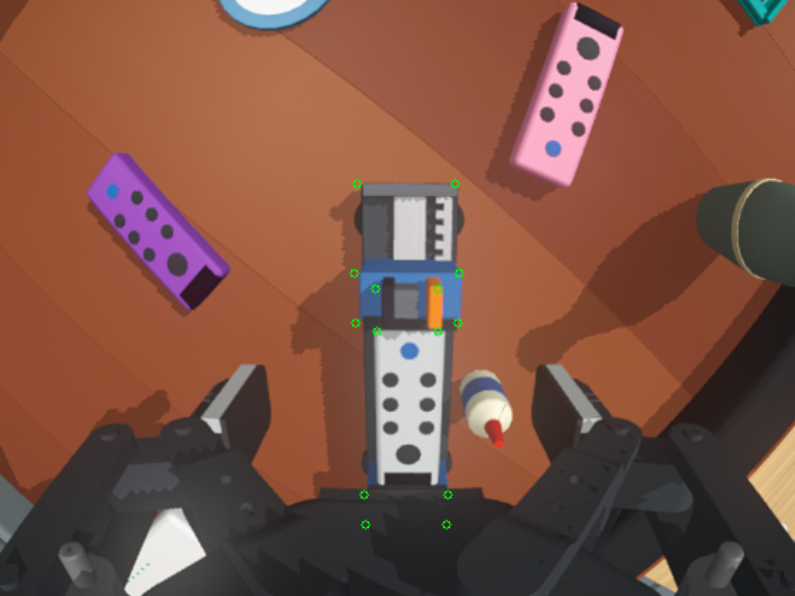

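Run:
```python
import cv2
a=cv2.imread("pics/w1raw.png")
cv2.imwrite("pics/w1z.png",cv2.resize(a[125:245,240:340],None,fx=5,fy=5,interpolation=cv2.INTER_CUBIC))
```

```text
(no output)
```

View pics/w1z.png

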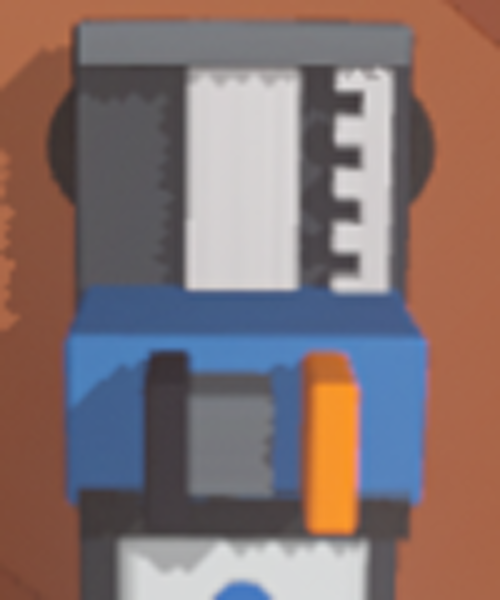

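Run:
```python
from cell import env, viewer
from h import *
z=np.load("w1.npz"); d=viewer.read_camera("wrist")
f=lambda P:wproj(d,z["P"],z["R"],P)
loc=[(-75,-30,66),(-75,30,66),(-45,-30,66),(-45,30,66),(-72,16.5,90),(-48,16.5,90),(-48,-16.5,90)]
px=[(u/5+240-.4,v/5+125-.4) for u,v in [(68,338),(428,340),(70,500),(422,500),(358,382),(357,533),(147,533)]]
v,r=fit(f,loc,px,[.5,-.2,-.7]);print("vise",v[:2],np.degrees(v[2]),r.round(1).tolist())
# remote edges and glue
for n,(u,w),h in (("remote corner -y -x",(375,330),58),("glue tip",(499,445),82),("glue base mid",(480,375),0),("lip edge end L",(386,472),58),("R",(437,470),58)):
  g,_=fit(f,[(0,0,h)],[(u/1.42,w/1.42)],[.5,-.2,0]); print(n,(Rz(v[2]).T@np.array([g[0]-v[0],g[1]-v[1],0])).round(4))
```

```text
vise [ 0.5376768  -0.27371259] -50.4151035588837 [[-1.0, -1.7], [0.6, -2.4], [-0.4, 0.9], [0.7, 0.6], [0.7, 0.0], [0.2, 0.3], [-1.0, 0.5]]
remote corner -y -x [-0.036  -0.0214  0.    ]
glue tip [0.0338 0.0561 0.    ]
glue base mid [0.0227 0.0559 0.    ]
lip edge end L [ 0.0715 -0.0165  0.    ]
R [0.0701 0.0195 0.    ]
```

```bash
cat >> h.py <<'E'
V=[.5377,-.2737,np.radians(-50.4)]
def vp(x,y,z): return Rz(V[2])@[x/1000,y/1000,0]+[V[0],V[1],z/1000]
E
python3 - <<'E'
from cell import env, viewer
from h import *
env.servo_line(vp(-60,-2.5,150),tool(V[2]),speed=.15)
env.servo_line(vp(-60,-2.5,88.5),speed=.08); env.pause(.1)
print(env.current_contact_force(),env.current_ee_pos()-vp(-60,-2.5,88.5))
env.close_gripper(50); env.pause(.3)
print("w",env.current_width(),env.current_contact_force(),env.current_t())
d=viewer.read_camera("wrist"); cv2.imwrite("pics/w2.png",d["image"])
E
```

```text
[-0.23067989 -0.97195615 -0.40252679] [ 0.00058623 -0.00036538  0.00091422]
w 0.2911913926412463 [-4.83191704 -1.18730133  5.63097924] 4.5917
```

View pics/w2.png

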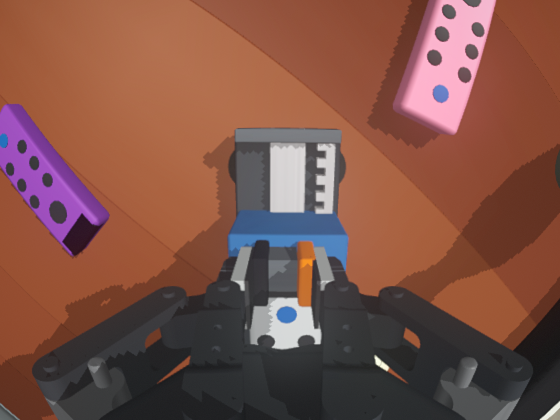

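The pads hold the thumb plate (262,270) and the orange tab (305,272). Next I'll slide the jaw open.

Run:
```python
from cell import env, viewer
from h import *
p0=env.current_ee_pos()
for s in (5,15,25,33):
    env.servo_line(vp(-60-s,-2.5,88.5),speed=.06)
    f=Rz(V[2]).T@env.current_contact_force()
    print(s,f.round(1),env.current_width(), (Rz(V[2]).T@(env.current_ee_pos()-p0)*1000).round(1))
    if np.linalg.norm(f)>35: break
d=viewer.read_camera("wrist"); cv2.imwrite("pics/w3.png",d["image"])
print(env.current_t())
```

```text
5 [ 2.7 -5.1  3.7] 0.29121544276783684 [-3.7  0.1  0. ]
15 [ 2.  -4.3  2.4] 0.2927090581526444 [-13.8   0.2   0. ]
25 [ 1.4 -3.7  3.2] 0.2881399609129037 [-23.9   0.2   0. ]
33 [ 2.2 -4.4  3.9] 0.29378262783036474 [-31.9   0.3   0. ]
5.8583
```

View pics/w3.png

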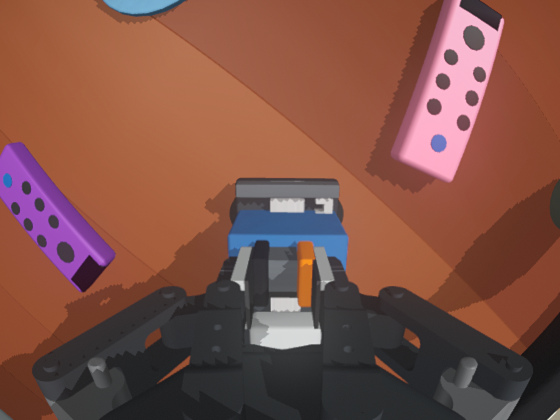

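The jaw moved with the gripper by about 32 mm. The bed behind it is now short, and the remote's end at (285,325) stands free. I'll let go of the grip and look at the remote from above.

Run:
```python
from cell import env, viewer
from h import *
env.release(); env.pause(.1)
env.servo_line(vp(-93,-2.5,150),speed=.15)
env.movep(vp(-40,0,190),tool(V[2])); env.pause(.2)
P,R=env.current_ee_pos(),env.current_ee_rot()
d=viewer.read_camera("wrist"); im=d["image"].copy(); cv2.imwrite("pics/w4raw.png",im)
np.savez("w4.npz",P=P,R=R)
L=np.array([(-45,22,58),(-45,-22,58),(85,22,58),(85,-22,58),(-75-32,30,66),(-75-32,-30,66),(80,28,60),(80,-28,60)])/1000
for u in wproj(d,P,R,L@Rz(V[2]).T+[V[0],V[1],0]): cv2.circle(im,tuple(int(q) for q in u.round()),3,(0,255,0),1)
cv2.imwrite("pics/w4.png",cv2.resize(im,None,fx=1.42,fy=1.42)); print(P,env.current_t(),env.current_contact_force())
```

```text
[ 0.51092045 -0.24176047  0.18809003] 7.7583 [-0.62008787  0.03630257 -0.76014368]
```

View pics/w4.png

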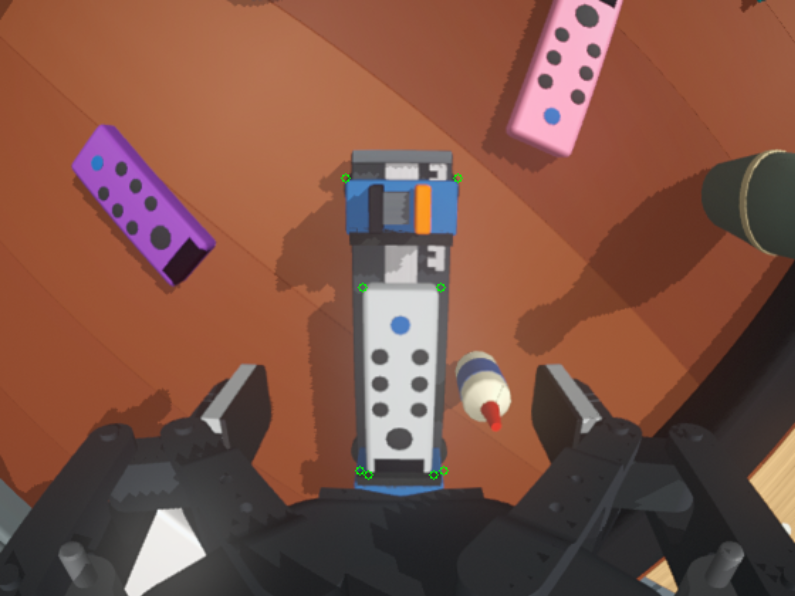

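The overlay lands on the remote's corners at (363,288) and (441,288), and the jaw is open about 32 mm. The glue at (485,390) is still upright. I'll grasp towards the remote's -x part, away from the glue.

Run:
```python
from cell import env, viewer
from h import *
env.servo_line(vp(-10,0,140),tool(V[2]),speed=.12)
env.servo_line(vp(-10,0,66.5),speed=.08); env.pause(.1)
print((Rz(V[2]).T@(env.current_ee_pos()-vp(-10,0,66.5))*1000).round(1),env.current_contact_force())
env.close_gripper(45); env.pause(.2)
print("w",env.current_width(),(Rz(V[2]).T@env.current_contact_force()).round(1),env.current_ee_pos(),env.current_t())
env.servo_line(vp(-25,0,66.5),speed=.04); env.pause(.1)
print("w",env.current_width(),(Rz(V[2]).T@env.current_contact_force()).round(1),env.current_t())
d=viewer.read_camera("wrist"); cv2.imwrite("pics/w5.png",d["image"])
```

```text
[0.7 0.2 1. ] [-0.29823784 -0.77988317 -0.05991266]
w 0.4990705012289864 [-2.5 -0.6  4.6] [ 0.53152187 -0.26610192  0.06715706] 10.225
w 0.4975903950571186 [ 0.1 -0.5  6.8] 10.85
```

View pics/w5.png

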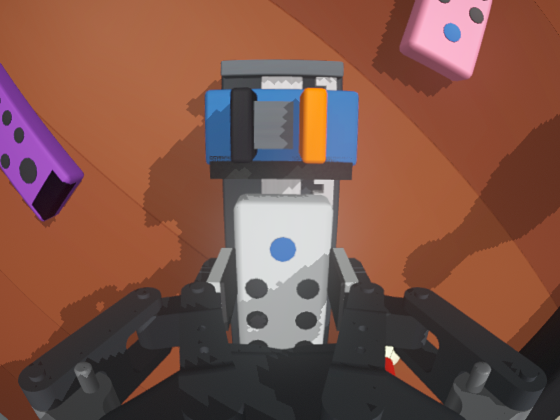

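The remote's free end (row 195) stands clear of the sliding jaw's lip (row 179), so it was drawn along with the gripper. Lifting now.

Run:
```python
from cell import env, viewer
from h import *
for z in (73,85,120,200):
    env.servo_line(vp(-25,0,z),speed=.05 if z<90 else .12)
    print(z,env.current_width(),(Rz(V[2]).T@env.current_contact_force()).round(1))
env.pause(.1)
np.savez("w6.npz",P=env.current_ee_pos(),R=env.current_ee_rot())
d=viewer.read_camera("wrist"); cv2.imwrite("pics/w6.png",d["image"])
d=viewer.read_camera("side"); cv2.imwrite("pics/s6.png",cv2.resize(d["image"][100:260,220:400],None,fx=4,fy=3.7))
print(env.current_t())
```

```text
73 0.49816039296634956 [ 0.6  0.2 -1.2]
85 0.49746225990927745 [ 0.5  0.2 -2. ]
120 0.49584461597008045 [-0.1  0.2 -0.9]
200 0.4978567698458325 [-0.6  0.6 -1. ]
13.0333
```

View pics/w6.png

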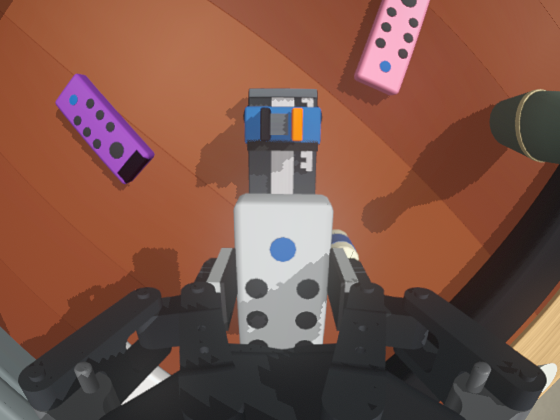

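View pics/s6.png

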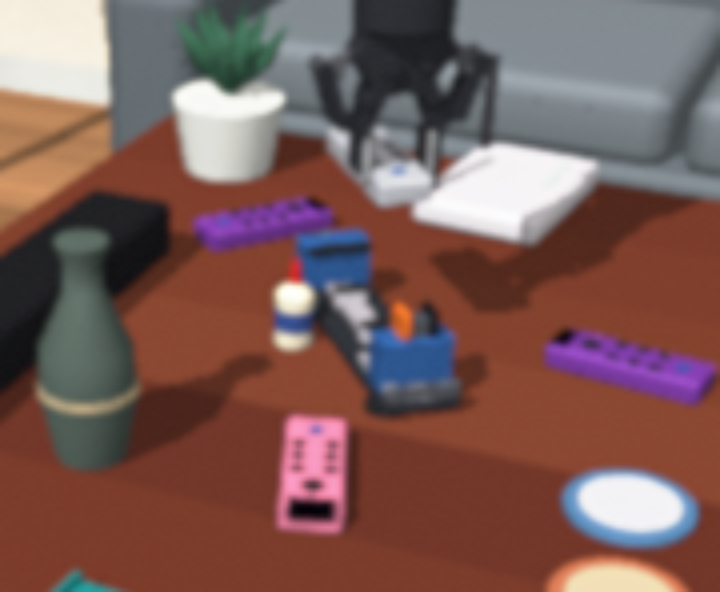

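The remote is held level at the same place in the hand (end at row 195), the glue stands, and the vise is clear. I'll carry it in front of the vase, raised.

```bash
cat >> h.py <<'E'
W=[.5036,.2603,np.radians(-4.23)]
def rp(x,y,z,W=W): return Rz(W[2])@[x/1000,y/1000,0]+[W[0],W[1],z/1000]
E
python3 - <<'E'
from cell import env, viewer
from h import *
env.servo_line([.42,0,.26],tool(np.radians(-25)),speed=.25)
env.servo_line(rp(-30,0,200),tool(W[2]),speed=.25); env.pause(.3)
P,R=env.current_ee_pos(),env.current_ee_rot(); np.savez("w7.npz",P=P,R=R)
d=viewer.read_camera("wrist"); im=d["image"].copy(); cv2.imwrite("pics/w7raw.png",im)
L=np.array([(-95,119,13),(-95,-119,13)]+[(x,y,17) for x in(-89,-30) for y in(-45,-29,29,45)])/1000
for u in wproj(d,P,R,L@Rz(W[2]).T+[W[0],W[1],0]): cv2.circle(im,tuple(int(q) for q in u.round()),3,(0,0,255),1)
cv2.imwrite("pics/w7.png",cv2.resize(im,None,fx=1.42,fy=1.42)); print(P,env.current_t(),env.current_width())
E
```

```text
[0.47388748 0.2618957  0.20048638] 15.9083 0.5014437577293293
```

View pics/w7.png

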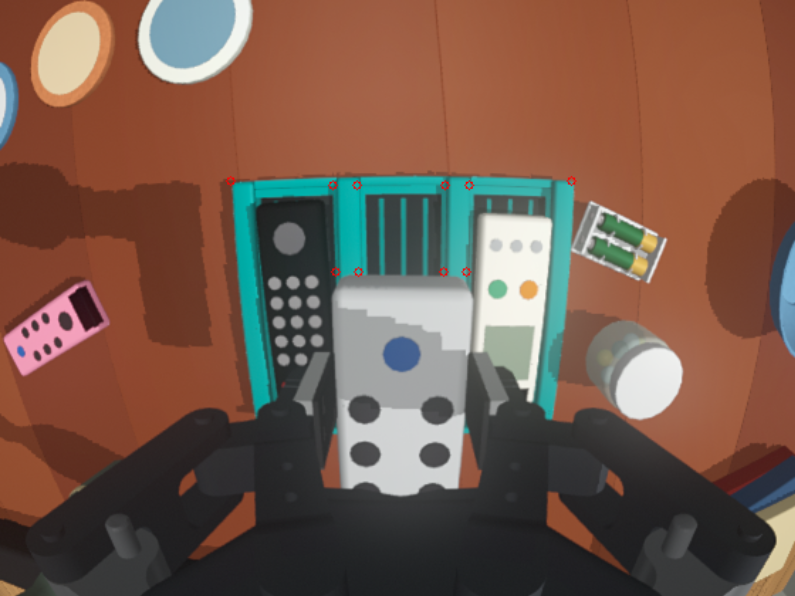

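Run:
```python
import cv2
a=cv2.imread("pics/w7raw.png")
cv2.imwrite("pics/w7z.png",cv2.resize(a[118:208,155:415],None,fx=3,fy=5,interpolation=cv2.INTER_CUBIC))
```

```text
(no output)
```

View pics/w7z.png

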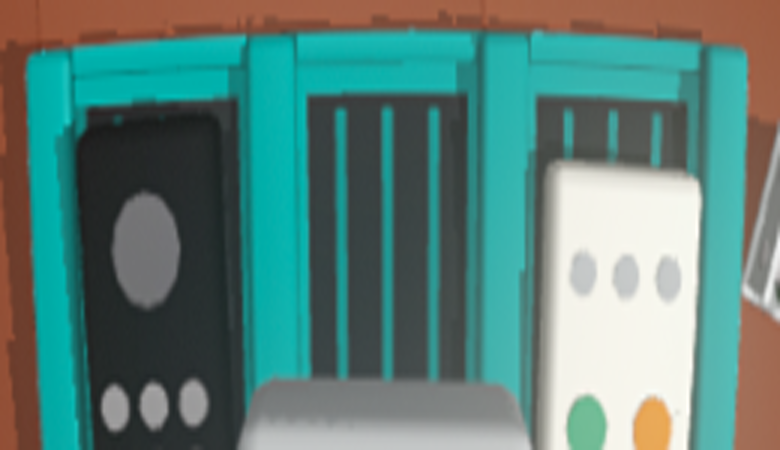

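Run:
```python
from cell import env, viewer
from h import *
z=np.load("w7.npz"); d=viewer.read_camera("wrist")
f=lambda P:wproj(d,z["P"],z["R"],P)
loc=[(-95,y,17) for y in(-119,-45,-29,29,45,119)]
px=[(u/3+155-.3,v/5+118-.4) for u,v in [(28,55),(248,37),(296,35),(483,33),(530,35),(745,48)]]
w,r=fit(f,loc,px,[.5,.26,-.07]);print("rack",w[:2],np.degrees(w[2]),r.round(1).tolist())
w=[*w]
# remote held: near end top edge corners, expect at tool z=29.3-65
for u in ((333,292),(472,292)):
  g,_=fit(f,[(0,0,(z["P"][2]-.0067-.002)*1000)],[(u[0]/1.42,u[1]/1.42)],[.45,.26,0]); print((z["R"].T@(g*[1,1,0]+[0,0,z["P"][2]]-z["P"])).round(4))
```

```text
rack [0.50484224 0.26306701] -3.897357641507385 [[-1.4, 0.1], [-0.8, -0.0], [0.1, -0.0], [-0.3, 0.0], [0.9, -0.1], [2.6, 0.1]]
[-0.     -0.0197 -0.0322]
[-0.      0.0218 -0.0322]
```

```bash
sed -i 's/^W=.*/W=[.5048,.2631,np.radians(-4.0)]/' h.py
python3 - <<'E'
from cell import env, viewer
from h import *
env.servo_line(rp(-30,0,90),tool(W[2]),speed=.12)
env.servo_line(rp(-30,0,46),speed=.06); env.pause(.15)
print((Rz(W[2]).T@(env.current_ee_pos()-rp(-30,0,46))*1000).round(1),env.current_contact_force(),env.current_t())
d=viewer.read_camera("wrist"); cv2.imwrite("pics/w8.png",d["image"])
E
```

```text
[0.5 0.3 0.7] [-1.00689833  0.23401192 -1.10339789] 18.0583
```

View pics/w8.png

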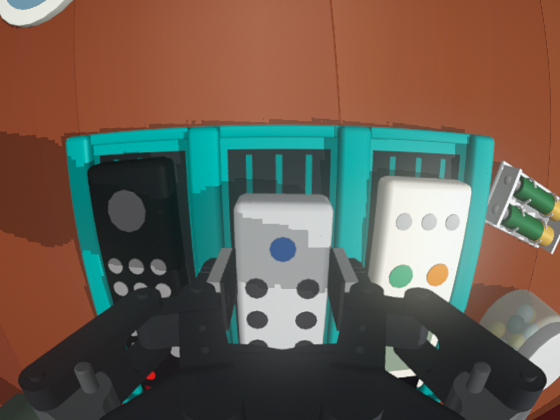

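The remote (235–332 px) is centred in the slot, between rib edges at about 226 and 340. I'll lower it in small steps until it touches.

Run:
```python
from cell import env, viewer
from h import *
f0=env.current_contact_force()[2]
for z in (42,40.5,39.8,39.2,38.6,38,37.5):
    env.servo_line(rp(-30,0,z),speed=.03); env.pause(.08)
    f=env.current_contact_force()[2]-f0; print(z,env.current_ee_pos()[2],round(f,2))
    if f>2.5: break
d=viewer.read_camera("wrist"); cv2.imwrite("pics/w9.png",d["image"]); print(env.current_t(),env.current_width())
```

```text
42 0.04182863706552749 -0.38
40.5 0.040469222453117466 0.84
39.8 0.039792684236705025 -0.07
39.2 0.039268889878148666 0.54
38.6 0.039138063742856374 3.6
19.8583 0.4991822534162923
```

View pics/w9.png

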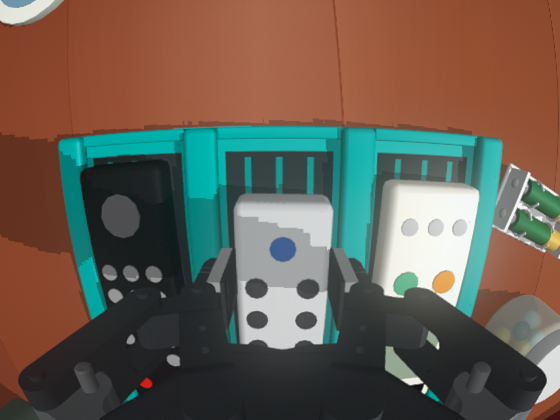

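It touches the floor at z ≈ 39.2 mm, as predicted. Releasing and retreating.

Run:
```python
from cell import env, viewer
from h import *
env.servo_line(rp(-30,0,39),speed=.03)
env.release(); env.pause(.1)
print(env.current_contact_force(),env.current_width())
env.servo_line(rp(-30,0,110),speed=.08)
env.servo_line(rp(-100,0,220),speed=.2); env.pause(.2)
np.savez("w10.npz",P=env.current_ee_pos(),R=env.current_ee_rot())
d=viewer.read_camera("wrist"); cv2.imwrite("pics/w10.png",d["image"]); print(env.current_t(),env.current_contact_force())
d=viewer.read_camera("side"); cv2.imwrite("pics/s10.png",d["image"])
```

```text
[ 0.47431053  0.62604802 -0.70432888] 0.9997077403328045
22.7917 [-0.0773945  -0.29192142 -0.08783916]
```

View pics/w10.png

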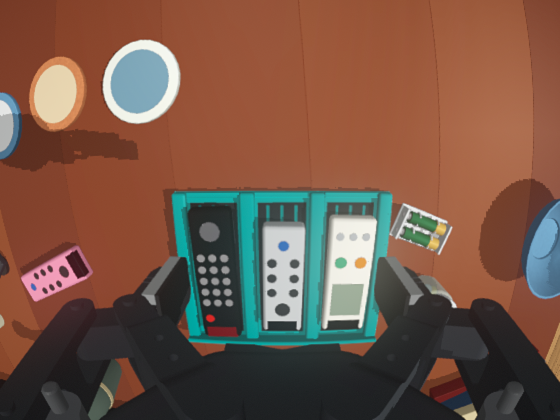

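View pics/s10.png

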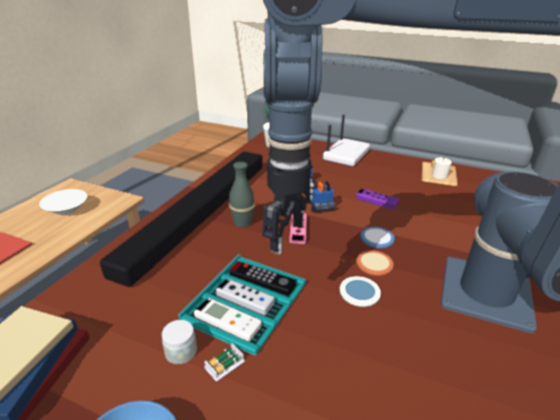

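The silver remote lies flat in the middle slot at (283,275), keys up, with its dark end at (281,322) towards +x like the other two. I'll compare before and after images for the things that must not move.

Run:
```python
from cell import env, viewer
from h import *
env.movep([.3,-.02,.3],tool(0)); env.pause(.2)
d=viewer.read_camera("top"); cv2.imwrite("pics/t11.png",d["image"])
s=viewer.read_camera("side"); cv2.imwrite("pics/s11.png",s["image"])
for n,a,b,(y0,y1,x0,x1) in (("t","top0",d["image"],(150,260,120,420)),("s","side0",s["image"],(140,400,150,350))):
    a=cv2.imread(f"pics/{a}.png"); k=2.5 if n=="t" else 2.2
    m=np.vstack if n=="t" else np.hstack
    cv2.imwrite(f"pics/{n}cmp.png",cv2.resize(m([a[y0:y1,x0:x1],b[y0:y1,x0:x1]]),None,fx=k if n=="t" else 2,fy=k))
print(env.current_t())
```

```text
24.35
```

View pics/tcmp.png

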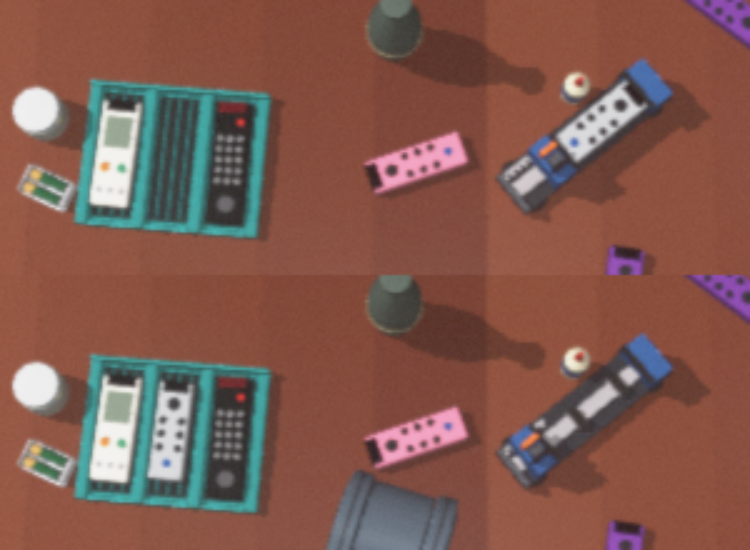

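View pics/scmp.png

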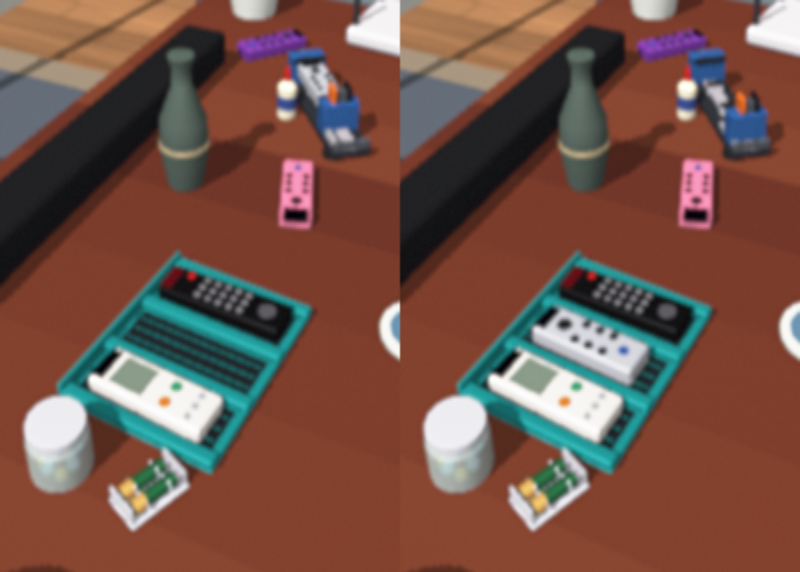

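Both comparisons show the black and white remotes, jar, battery holder and glue in the same places. The silver remote is flat in the middle slot with its window end to +x, and the jaw is open. Handing in.

Run:
```python
from cell import env
env.finish_job(); print(env.current_t())
```

```text
the job is handed in; nothing more can be done
the job is handed in; nothing more can be done
```

The silver remote is now in the empty middle slot of the teal rack, lying flat with its keys up and its window end pointing the same way as the other two. The job is handed in; it gives no verdict.

- **Vise:** I squeezed the release and slid the jaw open about 32 mm. I then drew the remote 15 mm clear of the fixed jaw's lip before lifting it out.
- **Placing:** I lowered it in small steps until it touched the slot floor, with about 3.6 N of contact at the height I expected. Then I let go and backed the arm away.
- **Last checks:** Side and top pictures from before and after show no visible change to the other two remotes, the jar, the battery holder or the glue. The jaw is still open and the gripper is touching nothing. The last clock reading before handing in was 24.35 s of the 53 s allowed.
- **Disagreement:** Positions from the top camera were about 3 mm off those from the wrist camera, for both the vise and the rack. I used the wrist camera, and contact and fit matched it. No check failed.

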